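# Park the honing rod and hold the sharpener's index plunger out

## Robot

A 7-joint arm with a two-finger parallel gripper is mounted at the origin on the work surface. World frame = base frame: x ahead of the robot, y to its left, z up, the work surface at z = 0. Lengths are in m, angles in rad, forces in N, time in s.
With the tool pointing down it reaches from about 0.4 to 0.9 m from the base axis. Payload 5.5 kg.
Tool frame: the origin (TCP) lies at the centre of the arm's flange, where the gripper is bolted on; the fingertips stand 178 mm ahead of it and the grasp point (between the pads) lies 159 mm ahead of it; z points along the fingers, y is the direction in which the jaws open and shut (so a half turn about z gives the same grasp; the last joint's range is limited). The gripper opens to 92 mm and grips with 3 to 60 N. Pads are 19 mm wide; open, the fingers measure 130 mm over their backs; the gripper's body (75 mm by 190 mm) begins 47 mm behind the grasp point.
Start: joints at [-0.989, 0.501, -0.427, 1.55, 0.221, 1.138, -0.21], TCP at [0.204, 0.617, 0.405] pointing down, gripper open.
Joint ranges: [-2.88, 2.88], [-0.31, 2.03], [-1.54, 1.56], [0.2, 2.42], [-1.41, 4.55], [0.19, 2.02], [-2.57, 2.57]. Speed limits (rad/s): [2.57, 2.57, 3.14, 3.14, 3.14, 3.14, 3.14].

## Interface

Orientations are given as a unit quaternion [x, y, z, w].
In Python, from station import observe, snapshot, sign_off gives the robot as it stands.
- The arm moves only by the shell command python3 -m inch 'ROWS'. ROWS is JSON, a list that holds one entry, the list of rows, each a list of 5 numbers: the finger opening in cm, from 0 to 9.18, then the shift along the world's x, y, z in cm, then the turn about the world's z in degrees. In form: [[[hand, tx, ty, tz, yaw], ...]]. A call has 1 to 20 rows; each row shifts and turns the commanded pose from where the row before left it; what a row does not reach is not made up. A row lasts 1/10 s, in which the tool goes at most 50 mm and 8.59 degrees, less where a joint would pass 70% of its speed; a pose out of reach is approached as far as the arm can. A call is refused whole if a number of a shift passes 5 or a number of a turn 8.59, either way. A call with a gripper value outside its range is refused whole. The fingers move at their own pace and stop on an object; the grip force is fixed at half the most. Time passes only in rows, so rows that do not move let the fingers close. It gives the time, the measured TCP pose, the force and the opening at its end, in the units of the state.
- observe(): the state, without advancing time (a new reading comes with each control period).
- snapshot(name): name is "scene" or "side" or "wrist"; returns a dict with "pixels" (384x512x3 uint8, blue, green, red), "mtx" (3x3 intrinsics, pixels), "distortion" ([k1, k2, p1, p2, k3] as OpenCV has them; the pictures are not rectified), "rvec" (rotation vector, rad) and "tvec" (3), from world to camera coordinates, as OpenCV has them. Camera axes: x right, y down, z forward; pixel columns grow to the right and rows downward; lengths in m; the calibration is good to about 2 mm. A picture is of the moment at which its call begins. There is no depth.
- sign_off(): hands the job in, once; it reports no verdict.
The state is a dict: "t": time; "joint_pos": joint angles; "qd": joint speeds; "tau": joint torques, N m; "ee_pos": TCP position; "tool_rot": TCP orientation; "force": force on the tool from outside, world axes, zero at the start; "moment": the same for the moment, N m; "gripper_width": finger opening in m.
Only numpy, scipy, OpenCV 4.12 (cv2) and the standard library are available. Lean on these libraries where they do the work, as an engineer would, in place of code of your own. Each camera call takes 0.05 s, during which the arm holds its last target.

## Task

I want to turn the clamped skiving knife over to hone its other side. Put the honing rod out of the way first: press it down, stone side down, past the sprung jaws into both fork clips of its wooden rest until it is fully home with the jaws shut over it, and let go of it. Then grip the sharpener's index plunger by its knob, pull it fully back to its stop so the pin is clear of the index disc, and finish while still holding it there so that I can turn the clamp; do not touch the knife or its clamp, and leave the other things on the bench where they are.

Things in the scene. Friction and masses are not known exactly. Their poses are not given: they have to be found in the camera images.
- honing_rod_center (a point): Centre of the loose honing rod (190-310 g): on the axis of its 10 mm steel rod, in the middle of the aluminium stone carrier that sits mid-rod. Carrier: flat parallel sides, 100 mm long (x), 24 mm wide (y), from 18 mm below to 12 mm above this point; its lowest 8 mm is the honing stone. x along the rod to the handle, z up. Starts lying on its stone, this point 18 mm up. Grip the carrier's sides.
- honing_rod: The same honing rod, origin 18 mm lower (centre of the stone's underside), same axes. From the carrier's ends at x = +50 and -50 mm the 10 mm rod runs bare to x = +98 mm, where a wooden handle 20 mm thick reaches to 144 mm, and bare to x = -145 mm.
- rest: The rod's rest, fixed: wooden board 200 (x) by 74 (y) by 12 mm, origin at the centre of its underside, z up. Two upright steel forks, 8 mm thick, at x = +68 and -68 mm; the carrier goes between them, either way round. On each fork's outer face (to x = 79 mm) a sprung jaw reaches over the slot from the -y side, up to z = 78 mm; the +y prong flares out at its top, z = 78 mm.
- rest_seat (a point): Where the honing rod's centre is when home in the rest: midway between the forks, 45 mm above the bench; x along the rod's line, axes as the rest's. The fork slots are 13 mm wide, centred on this line, open at the top, their floors 40 mm above the bench. Free space below this point down to the board, 33 mm, for the fingers.
- jaw_handle_end (a joint): Sprung jaw on the rest's fork at x = +68 mm, rad: 0 = shut over the slot (its catch 53 mm above the bench), about 0.22 while a 10 mm rod passes, stop at 0.6. The rod cams it aside by itself when pushed straight down (a few newtons per jaw), and it snaps shut over a seated rod.
- jaw_tail_end (a joint): The same jaw on the fork at x = -68 mm.
- sharpener: Guided knife sharpener, fixed: grey base x = -150 to +240, y = -55 to +55 mm, origin on the bench, x along the spindle towards the knife, z up. Column at x = -75 to -30 mm, 84 mm wide, 142 mm tall, bears the spindle 100 mm up; the plunger sits on its -x face. Clamp and knife at x = 0 to 156 mm, 100 mm up; guide post with eye at x = 215 mm, 96 mm tall.
- spindle (a joint): Angle (rad, 0 at the start) of the sharpener's turning spindle with its index disc, knife clamp and knife. Locked by the plunger's pin; not to be touched.
- plunger_grip (a point): Middle of the plunger knob's grip, on its axis, 126 mm up; at rest at x = -110 mm, y = 0 of the sharpener, axes as the sharpener's. Pull straight along -x, level. Grip: black cylinder 18 mm thick, from 16 mm on the column side to 14 mm away, then a head 28 mm thick, 7 mm long. A sleeve 20 mm thick ends 21 mm from this point at +x. Free above; the base is 108 mm below.
- plunger (a joint): How far the plunger is pulled back, m: 0 = pin seated 9 mm deep in the index disc, 0.014 = fully back on its stop. A spring pulls it home with 6 N at 0, rising to 11 N at the stop.
- oil_bottle: Bystander: small amber oil bottle, 38 mm thick, 115 mm tall, standing beside the sharpener; origin at the centre of its underside.
- awl: Bystander: awl with a wooden handle lying on the sharpener's plunger side, 163 mm long along x, 24 mm thick; origin on the bench near its middle.
- maul: Bystander: wooden maul standing on its head, 72 mm thick, 178 mm tall; origin under its centre.
- rivet_jar: Bystander: low glass jar with an aluminium cap, 56 mm thick, 65 mm tall; origin under its centre.
- wax_tin: Bystander: flat tin, 70 mm thick, 28 mm tall; origin under its centre.
- bench_stone: Bystander: plain two-layer bench stone without a rod, 130 x 50 x 24 mm; origin under its centre.
- screwdriver: Bystander: screwdriver lying beside the sharpener along its own x, 190 mm long, 26 mm thick; origin under its middle.
Mind the look-alikes: they are no part of the job. What is shaped like the rest but red or turquoise is not meant.

How it is judged:
On the way:
1. the honing rod lies home in both fork clips, stone down, both jaws shut over it, let go (z of honing_rod_center in the frame of rest between 0.041 and 0.0485 m and y of honing_rod_center in the frame of rest between -0.005 and 0.005 m and x of honing_rod_center in the frame of rest between -0.018 and 0.018 m and angle between the x axis of honing_rod_center and the x axis of rest, either way round below 0.06 rad and angle between honing_rod_center's own z axis and vertical below 0.15 rad and value of joint each of jaw_handle_end, jaw_tail_end below 0.08 rad and contact force between each of the fingers, the arm and honing_rod below 0.2 N), for 0.3 s.
At the end, for the whole second after the job is handed in: Honing rod home in both clips (axis 41-48.5 mm up, within 5 mm across, 18 mm along, 0.06 rad), stone down, jaws shut (under 0.08 rad), not touched; fingers holding the plunger (over 3 N) at least 11.5 of its 14 mm back; spindle within 0.1 rad of its start (all of step 1 and value of joint plunger above 0.0115 m and contact force between the fingers and plunger above 3 N and value of joint spindle between -0.1 and 0.1 rad); the arm keeps its last pose, push and grip.
It fails at once if the robot touches the knife, its clamp or the spindle (contact force between any of the fingers, the arm and spindle above 1 N).
It fails at once if a bystander is moved by more than 30 mm (distance of any of oil_bottle, awl, maul, rivet_jar, wax_tin, bench_stone, screwdriver from where it was at the start of the episode above 0.03 m).
It also fails if it takes over 56 s, if anything falls off the work surface, if the arm or the gripper's body presses on something with over 40 N, if the wrist force passes 120 N, or if a joint passes its speed limit or range.

## Working session

There is one attempt and no reset: what is moved stays moved. The work goes in short steps, Python scripts to look and compute and a shell command to move; the robot and the scene stay as the last step left them, time stands still between calls to the robot, and variables do not carry over. Pictures are saved under pics/ and viewed, and the job is handed in when it is done.

```bash
ls; mkdir -p pics
python3 - <<'E'
from station import observe, snapshot
import cv2
print(observe())
for n in ["scene","side","wrist"]:
    s=snapshot(n); cv2.imwrite(f"pics/{n}0.png",s["pixels"]); 
    import pickle; pickle.dump(s,open(f"{n}0.pkl","wb"))
    R=cv2.Rodrigues(s["rvec"])[0]; print(n,s["mtx"].tolist(),s["distortion"],(-R.T@s["tvec"].reshape(3)))
E
```

```text
pics
{'t': 0.0, 'joint_pos': array([-0.98877858,  0.50183463, -0.42676232,  1.55144166,  0.2207822 ,
        1.13827341, -0.21032768]), 'qd': array([ 9.77116816e-04, -1.38798965e-03, -1.45761685e-03,  1.26373417e-03,
        3.51356049e-05, -8.66383355e-04, -2.42389463e-03]), 'tau': array([-5.23357221e-05, -5.66575778e+01, -5.81670150e+00, -2.79123938e+01,
       -6.87858928e-02,  3.05957138e-02,  1.74231936e-04]), 'ee_pos': array([0.20369355, 0.61689161, 0.40368722]), 'tool_rot': array([ 1.58738138e-01,  9.87320258e-01, -9.35862343e-04, -1.86672121e-04]), 'force': array([-0.72316798, -0.57616491,  0.27906358]), 'moment': array([ 0.06057723,  0.02272109, -0.01094685]), 'gripper_width': 0.09157880065157087}
scene [[451.6739021678427, 0.0, 260.7301240273025], [0.0, 451.6739021678427, 199.33073052326608], [0.0, 0.0, 1.0]] [0.00859464 0.         0.         0.         0.        ] [ 1.4734177  -0.45221425  0.9312911 ]
side [[421.8180558413062, 0.0, 257.39882327365274], [0.0, 421.8180558413062, 191.86788920528545], [0.0, 0.0, 1.0]] [-0.06199083  0.          0.          0.          0.        ] [ 0.20267134 -0.7882845   0.91228987]
wrist [[312.7110832374603, 0.0, 255.4406756555676], [0.0, 312.7110832374603, 189.570228429217], [0.0, 0.0, 1.0]] [-0.06253159  0.          0.          0.          0.        ] [0.12547164 0.64363223 0.38330916]
```

View pics/scene0.png

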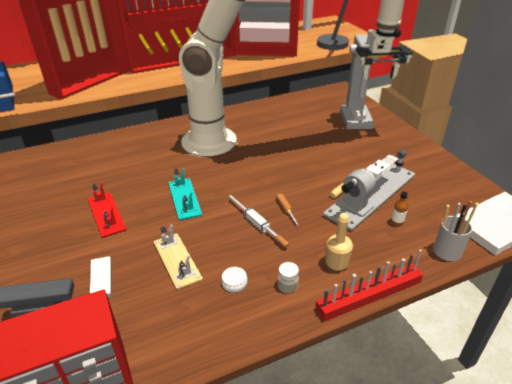

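View pics/side0.png

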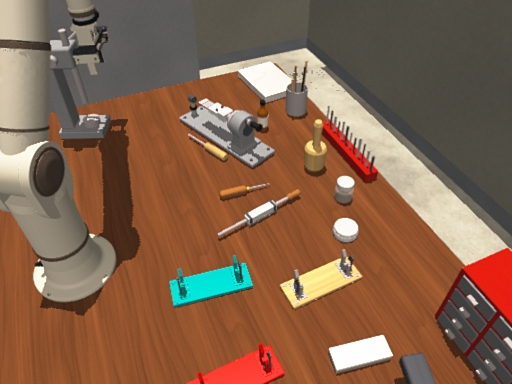

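View pics/wrist0.png

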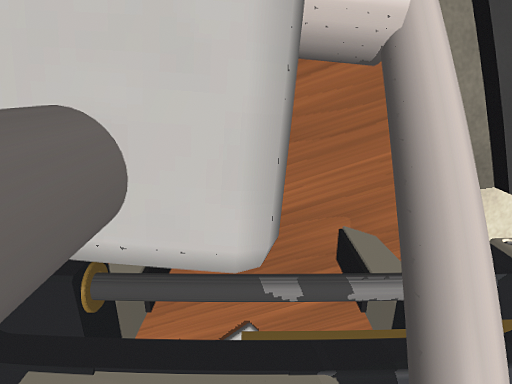

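The scene view shows the honing rod at about (258,220) with its handle at (283,243). The natural-wood rest is at (178,260). The look-alikes are the turquoise rest (185,195), the red rest (105,213), the awl (288,208), the screwdriver (340,188) and the bench stone (100,275). The sharpener is at (370,190), with its plunger knob at about (347,188). I'll enlarge these next.

```bash
cat > h.py <<'E'
import numpy as np, cv2, pickle
from station import snapshot, observe
def cam(s):
    R=cv2.Rodrigues(np.array(s["rvec"],float))[0]; t=np.array(s["tvec"],float).reshape(3); return R,t
def ray(s,uv):
    R,t=cam(s); p=cv2.undistortPoints(np.array([[uv]],float),s["mtx"],s["distortion"])[0,0]
    d=R.T@np.array([p[0],p[1],1]); return -R.T@t, d/np.linalg.norm(d)
def plane(s,uv,z):
    c,d=ray(s,uv); return c+d*(z-c[2])/d[2]
def tri(l):
    A=np.zeros((3,3));b=np.zeros(3)
    rs=[ray(s,uv) for s,uv in l]
    for c,d in rs:
        P=np.eye(3)-np.outer(d,d);A+=P;b+=P@c
    x=np.linalg.solve(A,b); return x,[np.linalg.norm((np.eye(3)-np.outer(d,d))@(x-c)) for c,d in rs]
def proj(s,X):
    return cv2.projectPoints(np.array(X,float).reshape(-1,3),np.array(s["rvec"],float),np.array(s["tvec"],float),s["mtx"],s["distortion"])[0][:,0]
def load(n): return pickle.load(open(n+".pkl","rb"))
def crop(s,x0,y0,x1,y1,k,name):
    im=cv2.resize(s["pixels"][y0:y1,x0:x1],None,fx=k,fy=k,interpolation=cv2.INTER_CUBIC)
    for x in range((x0+9)//10*10,x1,10):
        cv2.putText(im,str(x),((x-x0)*k,8),0,.3,(255,255,255),1); cv2.line(im,((x-x0)*k,10),((x-x0)*k,16),(255,255,255),1)
    for y in range((y0+9)//10*10,y1,10):
        cv2.putText(im,str(y),(0,(y-y0)*k+3),0,.3,(255,255,255),1)
    cv2.imwrite("pics/"+name+".png",im)
E
python3 - <<'E'
from h import *
s=load("scene0");d=load("side0")
crop(s,310,140,430,230,6,"sc_sharp"); crop(s,140,220,300,290,5,"sc_rest")
crop(d,175,85,285,170,7,"sd_sharp"); crop(d,210,180,370,310,5,"sd_rest")
E
```

```text
(no output)
```

View pics/sc_sharp.png

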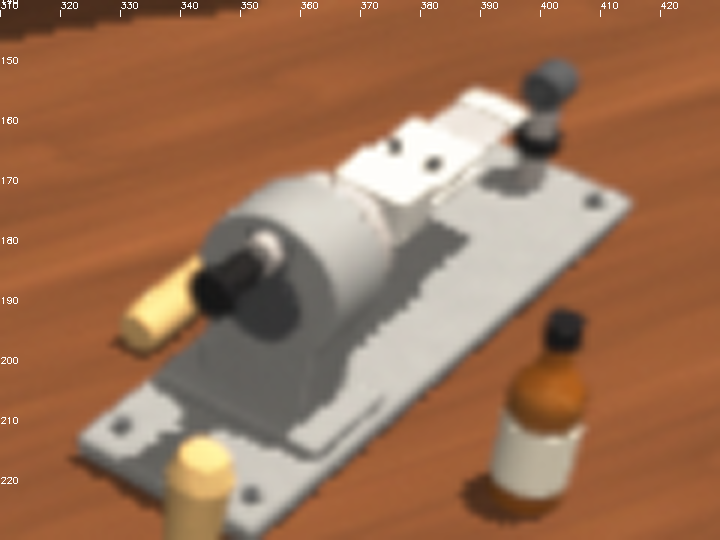

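View pics/sd_sharp.png

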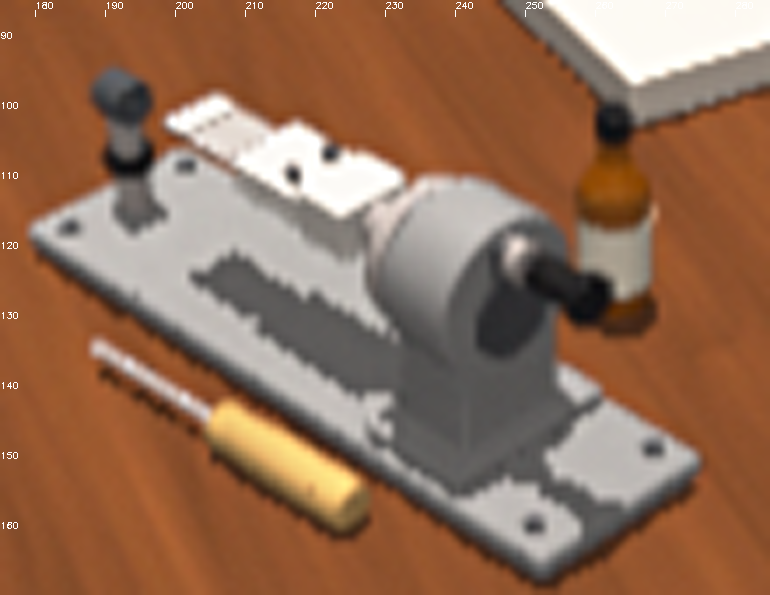

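View pics/sc_rest.png

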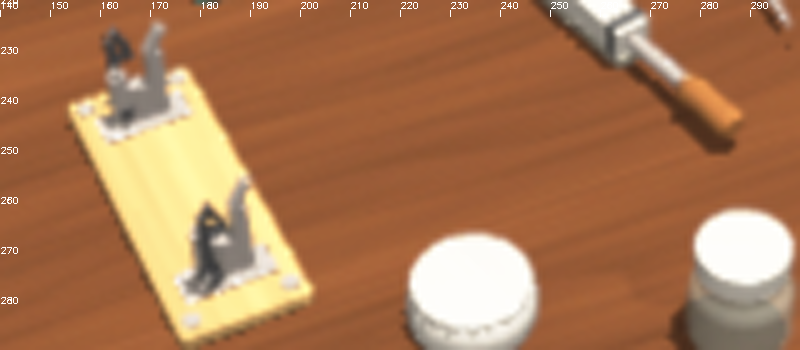

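View pics/sd_rest.png

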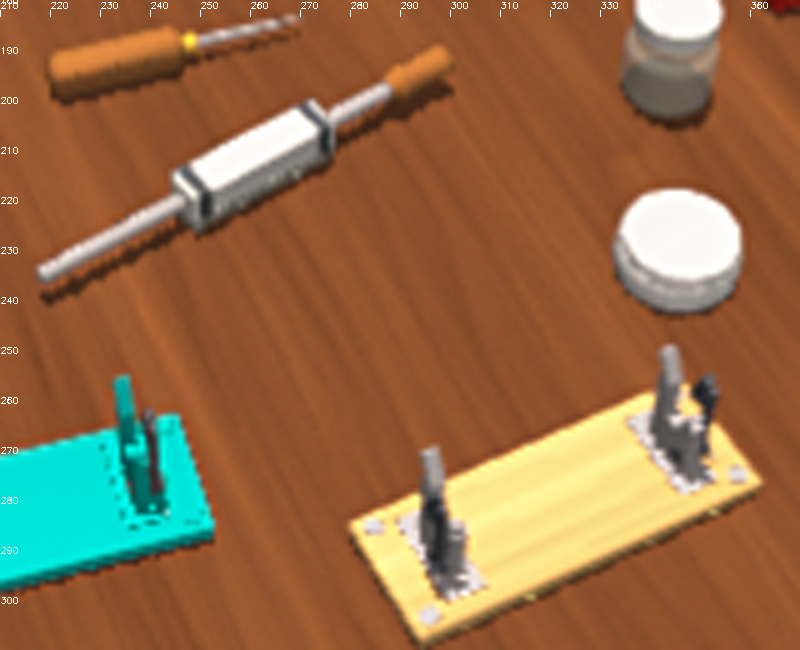

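The close crops agree with the choice: a two-ended rod with a white carrier and orange handle, and a yellow wooden rest with grey forks. The black plunger knob points at the camera, at scene (345,188) and side (257,126). Coarse poses come next.

Run:
```python
from h import *
np.set_printoptions(precision=4,suppress=True)
s=load("scene0");d=load("side0")
def T(n,a,b): print(n,*tri([(s,a),(d,b)]))
def rot(n,x,y):print(n,np.degrees(np.arctan2(y,x)))
print("rest top sc",[plane(s,p,.012)[:2] for p in [(176.5,234),(154,241.5),(202,278.5),(177,288)]])
print("rest top sd",[plane(d,p,.012)[:2] for p in [(280,285),(345,257),(362,276.5),(294,306.5)]])
print("sharp sc",[plane(s,p,.018)[:2] for p in [(323,213),(414.5,173.5),(352,229)]])
print("sharp sd",[plane(d,p,.018)[:2] for p in [(179.5,118),(252,166),(275,151)]])
T("knob head",(345.5,188),(258,126.5))
T("rod tail",(229,197),(218.5,234.5))
T("handle end",(286,245),(299,192))
T("post top",(401,153),(191,98))
# prong tips: far fork & near fork
T("tipA",(170.5,226),(292,270)) # guess? 
T("tipB",(187.5,256),(342,250))
```

```text
rest top sc [array([ 0.4777, -0.2719]), array([ 0.481 , -0.3404]), array([ 0.6739, -0.2594]), array([ 0.6774, -0.3293])]
rest top sd [array([ 0.4708, -0.2698]), array([ 0.6639, -0.2598]), array([ 0.6718, -0.3298]), array([ 0.4762, -0.3377])]
sharp sc [array([0.5831, 0.1677]), array([0.5342, 0.5637]), array([0.6827, 0.2083])]
sharp sd [array([0.4311, 0.5246]), array([0.5748, 0.1673]), array([0.6744, 0.2071])]
knob head [0.6178 0.2141 0.1273] [np.float64(0.0022883380721513006), np.float64(0.002288338072151406)]
rod tail [ 0.3826 -0.0645  0.018 ] [np.float64(0.003576209907342177), np.float64(0.0035762099073423045)]
handle end [ 0.6597 -0.0002  0.0178] [np.float64(0.0007778108277437315), np.float64(0.0007778108277438015)]
post top [0.4857 0.5292 0.0851] [np.float64(0.0017706723336213827), np.float64(0.0017706723336214556)]
tipA [ 0.4979 -0.2838  0.0709] [np.float64(0.005954921192108529), np.float64(0.005954921192108656)]
tipB [ 0.6365 -0.2786  0.0743] [np.float64(0.0033639851578490076), np.float64(0.003363985157849058)]
```

Run:
```python
from h import *
np.set_printoptions(precision=3,suppress=True)
s=load("scene0");d=load("side0")
print("tcp proj",proj(s,[[.204,.617,.404],[.204,.617,.245]]),proj(d,[[.204,.617,.404]]))
print("press base",plane(s,(357,120),0.01), plane(d,(85,128),0.01))
print("maul base",plane(s,(338,265),0),plane(d,(315,170),0), tri([(s,(343,216)),(d,(318,123))]))
print("jar",plane(s,(288,291),0),"tin",plane(s,(234,288),0),"bottle",plane(s,(398,224),0),"stone",plane(s,(100,280),.02),"awl",plane(s,(283,202),.012),"driver",plane(s,(337,192),.012))
print("punch rack",plane(s,(370,295),0.02))
```

```text
tcp proj [[387.806  29.384]
 [380.273  73.015]] [[84.57  16.989]]
press base [0.121 0.608 0.01 ] [0.096 0.619 0.01 ]
maul base [0.775 0.103 0.   ] [0.762 0.087 0.   ] (array([0.766, 0.103, 0.173]), [np.float64(0.00038570422361838423), np.float64(0.0003857042236184243)])
jar [ 0.799 -0.066  0.   ] tin [ 0.73  -0.191  0.   ] bottle [0.707 0.362 0.   ] stone [ 0.573 -0.507  0.02 ] awl [0.476 0.083 0.012] driver [0.504 0.269 0.012]
punch rack [0.912 0.109 0.02 ]
```

Run:
```python
from h import *
s=load("scene0");d=load("side0")
crop(s,320,0,430,140,4,"sc_start");crop(d,40,0,140,150,4,"sd_start")
a=cv2.imread("pics/sc_start.png");b=cv2.imread("pics/sd_start.png");h=560
cv2.imwrite("pics/start.png",np.hstack([a[:h],b[:h]]) if b.shape[0]>=h else np.hstack([a,cv2.copyMakeBorder(b,0,a.shape[0]-b.shape[0],0,0,0)]))
```

```text
(no output)
```

View pics/start.png

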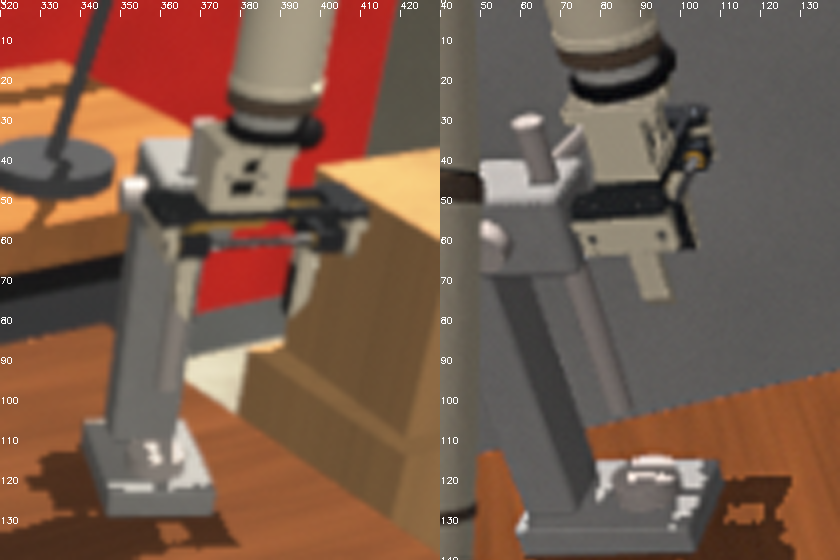

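The start pose is beside a press stand standing on the -x side, so I move out along +x first and then travel over the rod.

```bash
python3 -m inch '[[[9.18,5,0,0,0],[9.18,5,0,0,0],[9.18,5,-2,0,0],[9.18,5,-4,0,0],[9.18,3,-5,0,8],[9.18,2,-5,0,8],[9.18,2,-5,0,8],[9.18,1,-5,0,7.3],[9.18,1,-5,0,0],[9.18,1,-5,0,0],[9.18,1,-5,0,0],[9.18,0,-5,0,0],[9.18,0,-5,0,0],[9.18,0,-5,0,0],[9.18,0,-5,0,0],[9.18,0,-5,0,0],[9.18,0,-3.9,0,0]]]'
```

```text
t: 1.85
ee_pos: [0.4906, -0.0567, 0.4047]
tool_rot: [-0.112, 0.994, -0.0, -0.0]
force: [0.3, 0.8, 0.1]
gripper_width: 0.0921
```

Run:
```python
from h import *
w=snapshot("wrist"); pickle.dump(w,open("wrist1.pkl","wb")); cv2.imwrite("pics/wrist1.png",w["pixels"])
o=observe();print(o["ee_pos"],o["joint_pos"]); R,t=cam(w);print(-R.T@t,R[2])
```

```text
[ 0.49038701 -0.06333983  0.40452627] [ 0.32327991  0.20456455 -0.28354654  1.93696709  0.07270144  1.00971991
  1.79509369]
[ 0.41032647 -0.07401428  0.38427412] [ 0.2939633   0.06698046 -0.95346694]
```

View pics/wrist1.png

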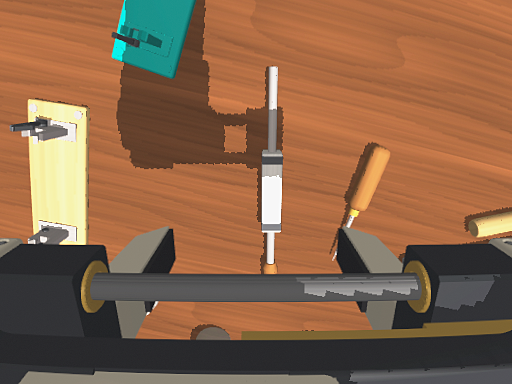

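The wrist view shows the rod's tail at (272,68), the carrier spanning (262–283, 152–232), and the wooden rest at (60,170) with forks at (50,130) and (50,235). I zoom in on both.

Run:
```python
from h import *
w=load("wrist1")
crop(w,240,60,310,280,3,"c1"); crop(w,5,90,115,250,4,"c2")
a=cv2.imread("pics/c1.png");b=cv2.imread("pics/c2.png")
H=max(a.shape[0],b.shape[0]);f=lambda i:cv2.copyMakeBorder(i,0,H-i.shape[0],0,0,0)
m=np.hstack([f(a),f(b)]);cv2.imwrite("pics/c12.png",m[:, :800][:600] if H<=600 else m[:600]);print(m.shape)
```

```text
(660, 650, 3)
```

View pics/c12.png

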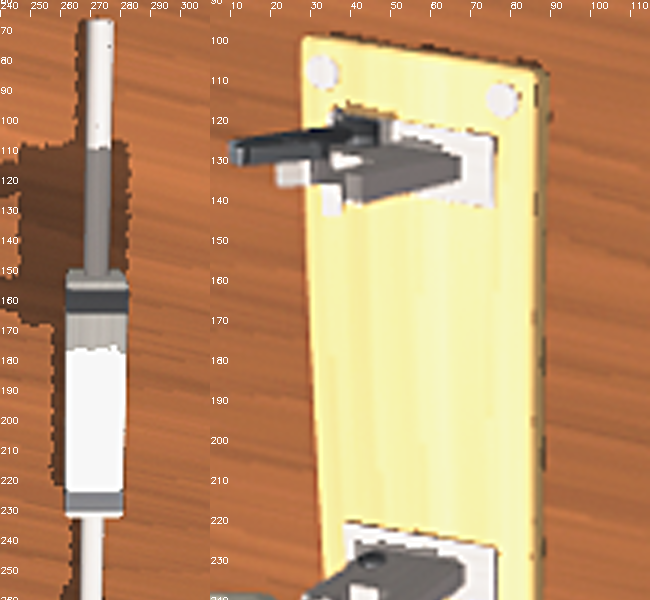

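Run:
```python
from h import *
np.set_printoptions(precision=4,suppress=True)
w=load("wrist1");s=load("scene0");d=load("side0")
P=[plane(w,p,.03) for p in [(262,154.5),(282.5,154.5),(261.7,231),(280.7,231)]]
for p in P: print(p)
a=(P[0]+P[1])/2;b=(P[2]+P[3])/2;v=b-a;print("c",(a+b)/2,"L",np.linalg.norm(v),"yaw",np.degrees(np.arctan2(v[1],v[0])), "W",np.linalg.norm(P[0]-P[1]),np.linalg.norm(P[2]-P[3]))
t=plane(w,(273,67),.018);c=(a+b)/2;v=c-t;print("tail",t,np.degrees(np.arctan2(v[1],v[0])))
print("tail tri",tri([(w,(273,67)),(s,(229,197)),(d,(218.5,234.5))]))
cs=proj(s,[P[0],P[1],P[2],P[3]]);cd=proj(d,P);print(cs,cd)
print("rest far end top corners",plane(w,(28.5,99.5),.012),plane(w,(85.5,106),.012))
print("rest right edge",plane(w,(85,235),.012), "left edge",plane(w,(33,225),.012))
```

```text
[ 0.4767 -0.0512  0.03  ]
[ 0.4714 -0.0283  0.03  ]
[ 0.5704 -0.0295  0.03  ]
[ 0.5652 -0.0065  0.03  ]
c [ 0.5209 -0.0289  0.03  ] L 0.09620938685292785 yaw 13.055372511434616 W 0.023554879634894093 0.02360241329432258
tail [ 0.3807 -0.0611  0.018 ] 12.931500910909293
tail tri (array([ 0.3816, -0.0628,  0.0167]), [np.float64(0.0019911841984715205), np.float64(0.004514607339729692), np.float64(0.0030165199628271414)])
[[244.6793 209.0703]
 [250.7731 206.102 ]
 [263.7781 225.5172]
 [270.0018 222.2828]] [[249.0714 219.187 ]
 [244.3014 214.166 ]
 [276.3222 204.398 ]
 [271.4036 199.6868]]
rest far end top corners [ 0.4758 -0.3362  0.012 ] [ 0.4692 -0.266   0.012 ]
rest right edge [ 0.6382 -0.2559  0.012 ] left edge [ 0.6405 -0.3281  0.012 ]
```

```bash
python3 -m inch '[[[5.5,1.5,1.7,0,0.1],[5.5,1.6,1.7,-2,0],[5.5,0,0,-4,0],[5.5,0,0,-4,0],[5.5,0,0,-4,0],[5.5,0,0,-1,0],[5.5,0,0,0,0]]]'
python3 - <<'E'
from h import *
w=snapshot("wrist"); pickle.dump(w,open("wrist2.pkl","wb")); cv2.imwrite("pics/wrist2.png",w["pixels"])
o=observe();print(o["ee_pos"],o["tool_rot"])
s=load("scene0");print("awl tip",plane(s,(296,224),.005),"handle",plane(s,(279,197),.012))
E
```

```text
t: 2.6
ee_pos: [0.5215, -0.0191, 0.2534]
tool_rot: [-0.115, 0.993, 0.0, -0.002]
force: [-0.2, 0.6, 0.2]
gripper_width: 0.0554
[ 0.52247657 -0.01912429  0.2550243 ] [-1.14479798e-01  9.93425502e-01  1.87598697e-04 -3.36018923e-04]
awl tip [0.58050713 0.07475611 0.005     ] handle [0.4474473  0.08270187 0.012     ]
```

View pics/wrist2.png

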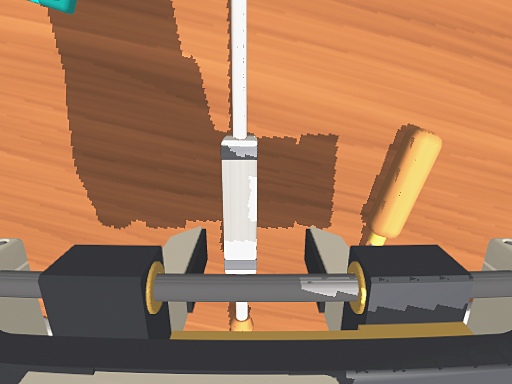

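Run:
```python
from h import *
np.set_printoptions(precision=4,suppress=True)
w=load("wrist2")
crop(w,200,120,280,290,3,"c3")
for v in (170,190,210,230,250):
    a,b=plane(w,(222.5,v),.03),plane(w,(257,v),.03);print(v,(a+b)/2,np.linalg.norm(a-b))
print(plane(w,(239,144.5),.03),plane(w,(241,272),.03))
w1=load("wrist1")
print("tri top tail edge",tri([(w,(239,144.5)),(w1,(272.2,154.5))]),"head",tri([(w,(241,272)),(w1,(271.2,231))]))
```

```text
170 [ 0.4919 -0.0353  0.03  ] 0.023051542106491255
190 [ 0.5056 -0.0323  0.03  ] 0.023506702982971327
210 [ 0.5199 -0.0292  0.03  ] 0.023992774815013197
230 [ 0.5347 -0.0259  0.03  ] 0.02451254039283969
250 [ 0.5503 -0.0226  0.03  ] 0.02506922709076367
[ 0.4753 -0.0394  0.03  ] [ 0.568  -0.0178  0.03  ]
tri top tail edge (array([ 0.4756, -0.0394,  0.0251]), [np.float64(0.0006019151935267494), np.float64(0.000601915193526749)]) head (array([ 0.5676, -0.0179,  0.0306]), [np.float64(0.0001549176344832026), np.float64(0.00015491763448310995)])
```

View pics/c3.png

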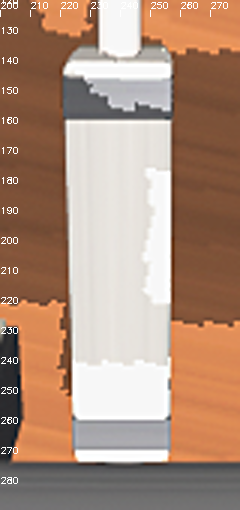

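```bash
python3 -m inch '[[[5.5,-0.1,-1.0,-1,0],[5.5,0,0,-2,0],[5.5,0,0,-2,0],[5.5,0,0,-2,0],[5.5,0,0,0,0],[5.5,0,0,0,0]]]'
python3 - <<'E'
from h import *
o=observe();print(o["ee_pos"],o["tool_rot"])
E
```

```text
t: 3.25
ee_pos: [0.5218, -0.03, 0.1857]
tool_rot: [-0.114, 0.993, -0.0, 0.001]
force: [-0.4, -0.5, 1.1]
gripper_width: 0.0551
[ 0.52182453 -0.02999453  0.18572259] [-1.14090846e-01  9.93470087e-01 -2.62169908e-04  6.29225970e-04]
```

```bash
python3 -m inch '[[[5.5,0,0,-0.4,0],[1.5,0,0,0,0],[1.5,0,0,0,0],[1.5,0,0,0,0],[1.5,0,0,0,0],[1.5,0,0,0,0],[1.5,0,0,0,0],[1.5,0,0,0,0]]]'
```

```text
t: 4.05
ee_pos: [0.5214, -0.0295, 0.1809]
tool_rot: [-0.114, 0.993, -0.0, 0.0]
force: [-1.0, -0.2, 3.8]
gripper_width: 0.0236
```

```bash
python3 -m inch '[[[1.5,0,0,3,0],[1.5,0,0,4,0],[1.5,0,0,4.5,0],[1.5,0.7,-3,0.4,-2],[1.5,0.7,-4,0,-2],[1.5,0.8,-4,0,-2],[1.5,0.8,-4,0,-2],[1.5,0.8,-4,0,-2],[1.5,0.7,-4,0,0],[1.5,0.7,-3,0,0],[1.5,0,-0.9,0,0],[1.5,0,0,0,0],[1.5,0,0,0,0],[1.5,0,0,0,0]]]'
python3 - <<'E'
from h import *
for n in ("wrist","scene","side"):
    w=snapshot(n); pickle.dump(w,open(n+"3.pkl","wb")); cv2.imwrite(f"pics/{n}3.png",w["pixels"])
o=observe();print(o["ee_pos"],o["tool_rot"],o["joint_pos"],o["gripper_width"],o["t"])
crop(load("scene3"),130,180,250,300,5,"sc3");crop(load("side3"),260,170,380,320,4,"sd3")
E
```

```text
t: 5.45
ee_pos: [0.5735, -0.296, 0.2994]
tool_rot: [-0.029, 1.0, 0.001, -0.0]
force: [-0.2, -0.5, -2.9]
gripper_width: 0.0242
[ 0.57355721 -0.29683302  0.29989227] [-2.84278931e-02  9.99595813e-01  2.51429355e-04  4.98031344e-05] [ 0.56891123  0.57627807 -0.18320508  1.65294846  0.1241069   0.92389406
  1.96738514] 0.023541671525819135 5.6
```

View pics/wrist3.png

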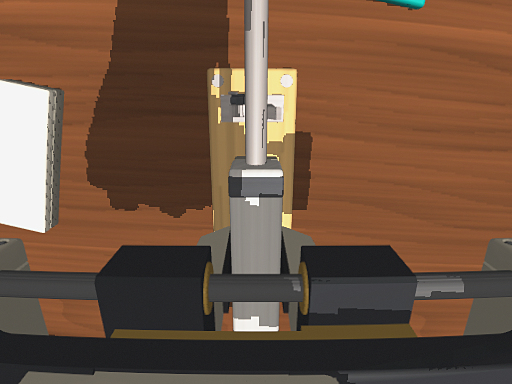

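View pics/sc3.png

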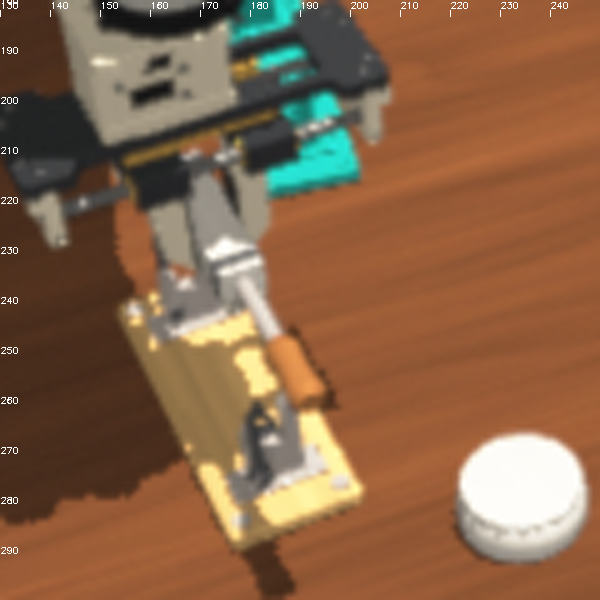

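View pics/sd3.png

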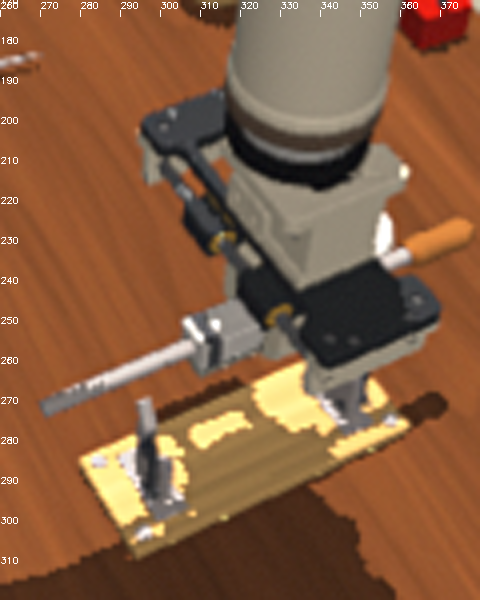

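Run:
```python
from h import *
w=load("wrist3");crop(w,195,60,310,190,5,"c4")
```

```text
(no output)
```

View pics/c4.png

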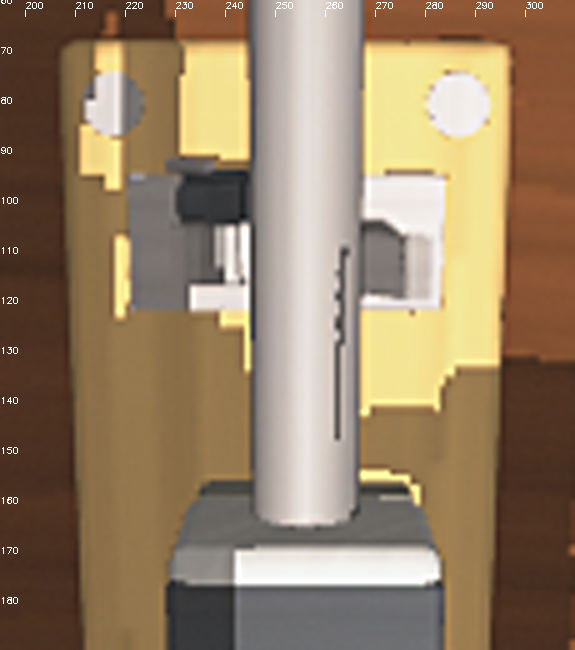

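Run:
```python
from h import *
np.set_printoptions(precision=4,suppress=True)
w=load("wrist3")
zr=.2999-.163
for v,l,r in [(70,244.4,267.2),(110,244.8,266.9),(150,245,266.4)]:
    a,b=plane(w,(l,v),zr),plane(w,(r,v),zr);print("rod",(a+b)/2,np.linalg.norm(a-b))
for v,l,r in [(75,207.3,296.7),(180,211.6,293.4)]:
    a,b=plane(w,(l,v),.012),plane(w,(r,v),.012);print("board",(a+b)/2,np.linalg.norm(a-b))
print("screws",(plane(w,(217,80.7),.012)+plane(w,(286.5,80.5),.012))/2)
print("end",plane(w,(252,68.5),.012),"plate",[plane(w,p,.0135) for p in((220.5,95),(283.5,95),(220.5,122),(283.5,122))])
print("carrier tail top",(plane(w,(229.5,169.5),zr+.012)+plane(w,(282.5,169.5),zr+.012))/2)
```

```text
rod [ 0.4824 -0.2997  0.1369] 0.009775655814401322
rod [ 0.4992 -0.2987  0.1369] 0.00978520104844618
rod [ 0.5171 -0.2977  0.1369] 0.009815685314993812
board [ 0.4785 -0.3026  0.012 ] 0.07238165828648901
board [ 0.5667 -0.2973  0.012 ] 0.07262083074701729
screws [ 0.4829 -0.3025  0.012 ]
end [ 0.4736 -0.3028  0.012 ] plate [array([ 0.4957, -0.3274,  0.0135]), array([ 0.4927, -0.276 ,  0.0135]), array([ 0.5175, -0.3268,  0.0135]), array([ 0.5145, -0.2742,  0.0135])]
carrier tail top [ 0.5233 -0.2973  0.1489]
```

```bash
python3 -m inch '[[[1.5,0,-0.26,-1.5,0],[1.5,0,0,-1.5,0],[1.5,0,0,-1.5,0],[1.5,0,0,0,0],[1.5,0,0,0,0],[1.5,0,0,0,0]]]'
python3 - <<'E'
from h import *
for n in ("wrist","scene","side"):
    w=snapshot(n); pickle.dump(w,open(n+"4.pkl","wb")); cv2.imwrite(f"pics/{n}4.png",w["pixels"])
o=observe();print(o["ee_pos"],o["tool_rot"],o["gripper_width"],o["t"])
crop(load("scene4"),140,210,220,300,6,"sc4");crop(load("side4"),265,230,385,320,6,"sd4");crop(load("wrist4"),185,20,315,170,4,"w4")
E
```

```text
t: 6.2
ee_pos: [0.5736, -0.3011, 0.255]
tool_rot: [-0.027, 1.0, -0.0, 0.0]
force: [0.2, -0.8, -1.8]
gripper_width: 0.0238
[ 0.57362727 -0.30113821  0.25552186] [-2.73629733e-02  9.99625322e-01 -3.23923639e-04  6.14952432e-04] 0.023691809964070637 6.35
```

View pics/w4.png

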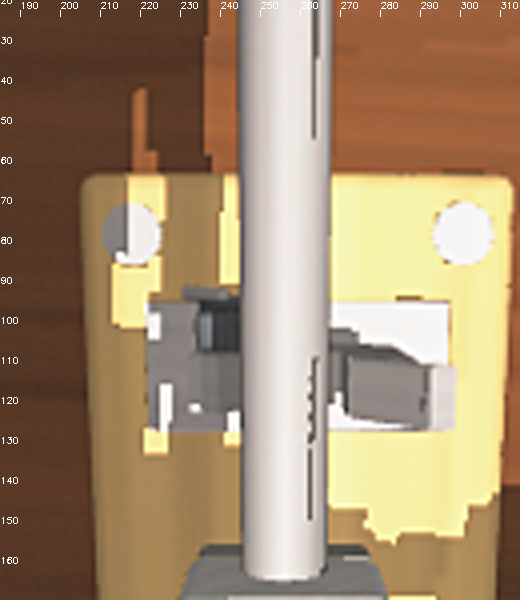

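View pics/sc4.png

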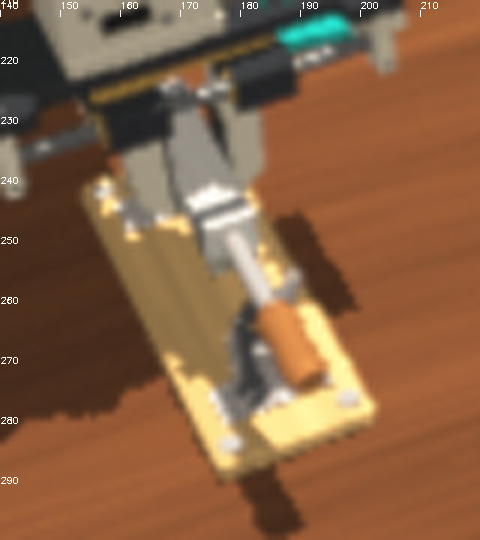

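View pics/sd4.png

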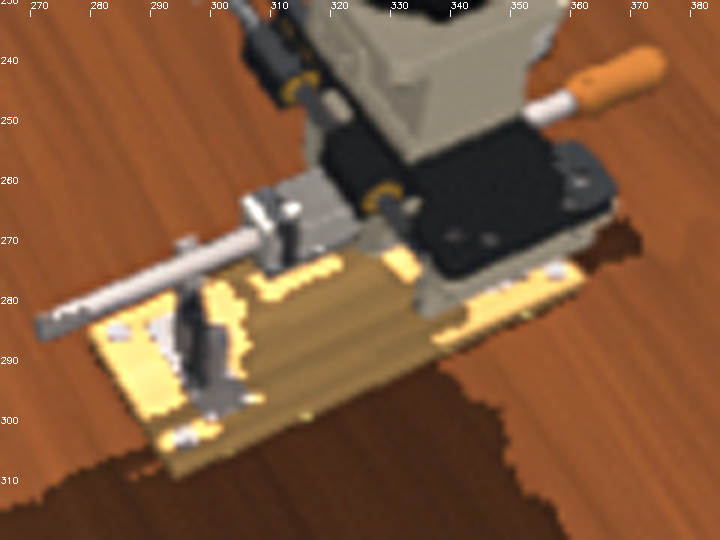

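Run:
```python
from h import *
np.set_printoptions(precision=4,suppress=True)
w=load("wrist4")
zr=.2555-.163
for v,l,r in [(30,244.5,267.7),(80,245,267.3),(150,245.8,266.5)]:
    a,b=plane(w,(l,v),zr),plane(w,(r,v),zr);print("rod",(a+b)/2,np.linalg.norm(a-b))
for v,l,r in [(67,205.5,313.2),(150,209.3,310.3)]:
    a,b=plane(w,(l,v),.012),plane(w,(r,v),.012);print("board",(a+b)/2,np.linalg.norm(a-b))
print("screws",(plane(w,(218,78.5),.012)+plane(w,(300.5,78),.012))/2)
print("plate",[plane(w,p,.0135) for p in((221.8,96),(297.3,96),(222.3,127),(297,127))])
print("prong tip",plane(w,(292.5,111),.078),plane(w,(298,111),.078),plane(w,(292.5,126),.078))
s=load("scene4");d=load("side4")
for q in ([.4736,-.3028,.012],): print(proj(s,q),proj(d,q))
```

```text
rod [ 0.4668 -0.3056  0.0925] 0.009648694999044305
rod [ 0.4868 -0.3044  0.0925] 0.009624469805161602
rod [ 0.5173 -0.3028  0.0925] 0.009485680289075786
board [ 0.4755 -0.3027  0.012 ] 0.07223789807435932
board [ 0.5318 -0.2991  0.012 ] 0.07264664973176777
screws [ 0.4828 -0.3024  0.012 ]
plate [array([ 0.4958, -0.3272,  0.0135]), array([ 0.493 , -0.2758,  0.0135]), array([ 0.5168, -0.3263,  0.0135]), array([ 0.5139, -0.2741,  0.0135])]
prong tip [ 0.4997 -0.2859  0.078 ] [ 0.4996 -0.2832  0.078 ] [ 0.507  -0.2853  0.078 ]
[[165.9336 236.1661]] [[286.73   295.2184]]
```

```bash
python3 -m inch '[[[1.5,0,0.27,-0.5,0],[1.5,0,0,-0.4,0],[1.5,0,0,0,0],[1.5,0,0,0,0],[1.5,0,0,0,0]]]'
python3 - <<'E'
from h import *
for n in ("wrist","scene","side"):
    w=snapshot(n); pickle.dump(w,open(n+"5.pkl","wb")); cv2.imwrite(f"pics/{n}5.png",w["pixels"])
o=observe();print(o["ee_pos"],o["tool_rot"],o["gripper_width"],o["t"],o["force"])
crop(load("scene5"),140,210,220,300,6,"sc5");crop(load("side5"),265,230,385,320,6,"sd5");crop(load("wrist5"),185,20,315,170,4,"w5")
E
```

```text
t: 6.85
ee_pos: [0.5733, -0.2984, 0.2457]
tool_rot: [-0.027, 1.0, -0.0, -0.0]
force: [0.5, -0.5, -2.2]
gripper_width: 0.0238
[ 0.573315   -0.29839313  0.24586839] [-2.73242710e-02  9.99626614e-01 -7.55910097e-05  1.04626312e-04] 0.023604015283119978 7.0 [-0.05475804  0.54862368 -2.32669826]
```

View pics/w5.png

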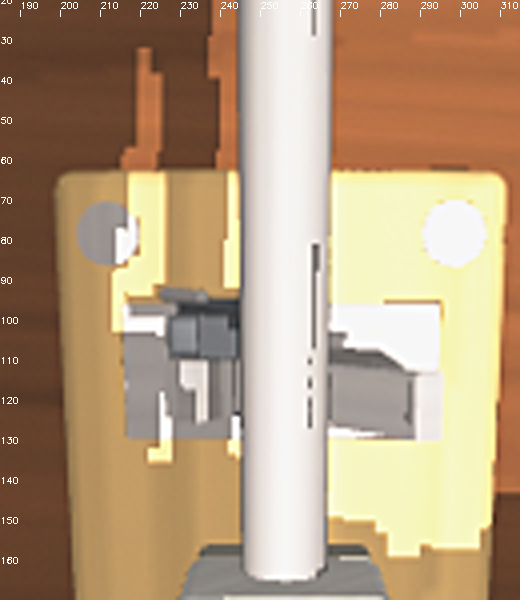

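View pics/sc5.png

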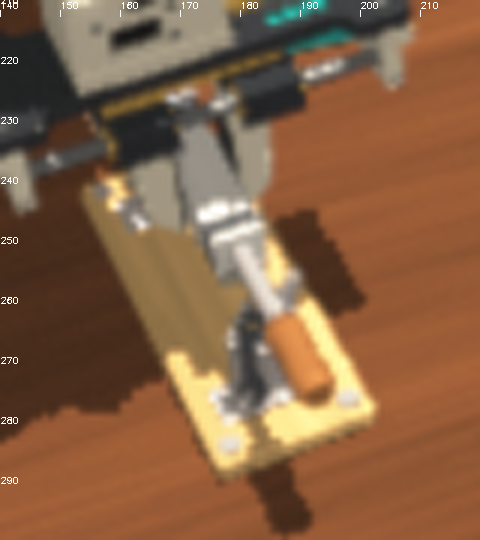

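View pics/sd5.png

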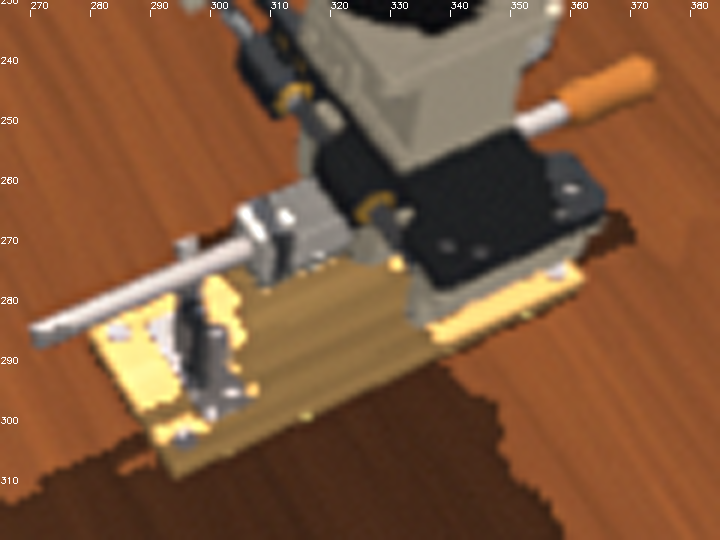

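Run:
```python
from h import *
np.set_printoptions(precision=4,suppress=True)
w=load("wrist5")
zr=.2458-.163
for v,l,r in [(30,244.5,267.8),(150,245.8,266.5)]:
    a,b=plane(w,(l,v),zr),plane(w,(r,v),zr);print("rod",(a+b)/2,np.linalg.norm(a-b))
for v,l,r in [(67,199.5,311),(150,203,308.5)]:
    a,b=plane(w,(l,v),.012),plane(w,(r,v),.012);print("board",(a+b)/2,np.linalg.norm(a-b))
print("screws",(plane(w,(211.7,78.5),.012)+plane(w,(298.5,78),.012))/2)
print("plate",[plane(w,p,.0135) for p in((216.2,96),(295.5,96),(216.5,129),(295.2,129))])
s5=load("scene5");d5=load("side5")
# handle end / tail points vs two views
print("tail",tri([(d5,(270.5,284.5)),(d5,(270.5,284.5))]) if 0 else plane(d5,(270.5,285),zr))
for nm,X in (("seat",(.5733,-.2967)),):
    pass
u=np.array([np.cos(.0593),np.sin(.0593)]);n=np.array([-u[1],u[0]])
c=np.array([.5733,-.2984])
for x in (-.145,.098,.144): print(x,proj(s5,[*(c+u*x),zr])[0],proj(d5,[*(c+u*x),zr])[0])
```

```text
rod [ 0.4663 -0.3028  0.0828] 0.009728542438072384
rod [ 0.517  -0.3     0.0828] 0.009521393577132364
board [ 0.4759 -0.3027  0.012 ] 0.07171841007857348
board [ 0.5299 -0.2994  0.012 ] 0.07276155384370409
screws [ 0.4829 -0.3024  0.012 ]
plate [array([ 0.4954, -0.3272,  0.0135]), array([ 0.4926, -0.2755,  0.0135]), array([ 0.5168, -0.3265,  0.0135]), array([ 0.514 , -0.2737,  0.0135])]
tail [ 0.4297 -0.302   0.0828]
-0.145 [157.1425 209.2556] [270.9203 286.8965]
0.098 [186.9621 263.3118] [358.3413 248.6461]
0.144 [193.6059 275.3642] [373.3871 241.9969]
```

```bash
python3 -m inch '[[[1.5,0,0,-0.5,0],[1.5,0,0,-0.5,0],[1.5,0,0,-0.4,0],[1.5,0,0,0,0]]]'; python3 -m inch '[[[1.5,0,0,-0.4,0],[1.5,0,0,-0.4,0],[1.5,0,0,-0.4,0],[1.5,0,0,0,0]]]'
```

```text
t: 7.4
ee_pos: [0.5736, -0.2971, 0.231]
tool_rot: [-0.028, 1.0, 0.001, -0.0]
force: [1.4, 3.1, -2.9]
gripper_width: 0.0239
t: 7.8
ee_pos: [0.5739, -0.2974, 0.2194]
tool_rot: [-0.028, 1.0, 0.0, 0.001]
force: [2.7, 4.6, -1.5]
gripper_width: 0.0239
```

```bash
python3 -m inch '[[[1.5,0,0,-0.4,0],[1.5,0,0,-0.4,0],[1.5,0,0,0,0]]]'; python3 -m inch '[[[1.5,0,0,-0.3,0],[1.5,0,0,0,0],[1.5,0,0,0,0]]]'
```

```text
t: 8.1
ee_pos: [0.5721, -0.2994, 0.2105]
tool_rot: [-0.027, 1.0, -0.0, -0.001]
force: [-0.4, -1.2, -1.8]
gripper_width: 0.0237
t: 8.4
ee_pos: [0.5731, -0.2989, 0.2087]
tool_rot: [-0.027, 1.0, -0.0, -0.0]
force: [1.1, 0.8, -2.3]
gripper_width: 0.024
```

```bash
python3 -m inch '[[[1.5,0,0,-0.1,0],[1.5,0,0,0,0],[1.5,0,0,0,0]]]'; python3 -m inch '[[[1.5,0,0,-0.1,0],[1.5,0,0,0,0],[1.5,0,0,0,0]]]'
python3 - <<'E'
from h import *
for n in ("wrist","scene","side"):
    w=snapshot(n); pickle.dump(w,open(n+"6.pkl","wb")); cv2.imwrite(f"pics/{n}6.png",w["pixels"])
o=observe();print(o["ee_pos"],o["force"])
crop(load("scene6"),140,210,220,300,6,"sc6");crop(load("side6"),265,230,385,320,6,"sd6");crop(load("wrist6"),185,20,315,170,4,"w6")
E
```

```text
t: 8.7
ee_pos: [0.5733, -0.2985, 0.208]
tool_rot: [-0.027, 1.0, -0.0, 0.0]
force: [0.4, -1.2, -1.3]
gripper_width: 0.0235
t: 9.0
ee_pos: [0.5734, -0.2985, 0.2078]
tool_rot: [-0.027, 1.0, -0.0, 0.0]
force: [-2.5, -0.3, 5.5]
gripper_width: 0.024
[ 0.57341093 -0.29848402  0.20784542] [-2.23980553  0.99623987  5.01109737]
```

View pics/w6.png

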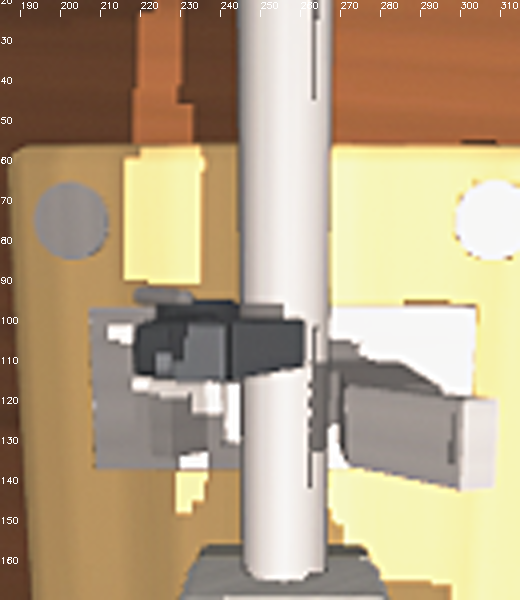

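View pics/sc6.png

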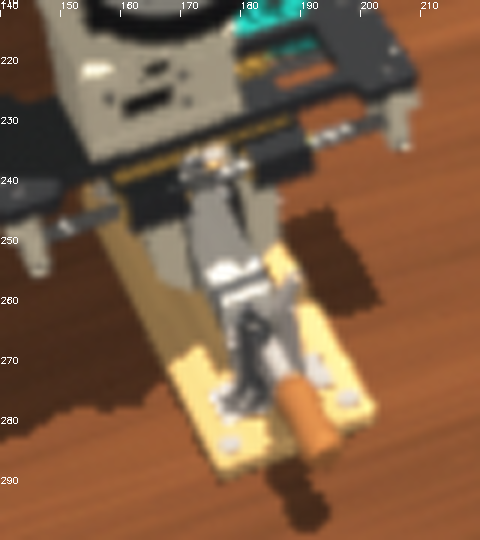

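View pics/sd6.png

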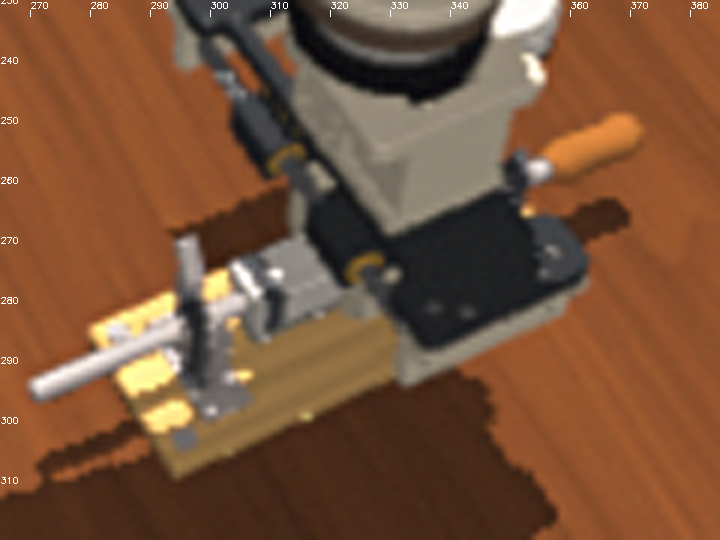

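The tail-end jaw closes over the rod at (240,105) in the wrist view, and the upward force shows floor contact. I give it a small extra push and then open the fingers.

```bash
python3 -m inch '[[[1.5,0,0,-0.2,0],[1.5,0,0,0,0],[1.5,0,0,0,0]]]'; python3 -m inch '[[[5.5,0,0,0.2,0],[5.5,0,0,0,0],[5.5,0,0,0,0],[5.5,0,0,0,0]]]'; python3 -m inch '[[[5.5,0,0,2,0],[5.5,0,0,5,0],[5.5,0,0,5,0],[5.5,0,2,4,0],[5.5,0,5,0,0],[5.5,0,5,0,0],[5.5,0,0,0,0]]]'
python3 - <<'E'
from h import *
for n in ("wrist","scene","side"):
    w=snapshot(n); pickle.dump(w,open(n+"7.pkl","wb")); cv2.imwrite(f"pics/{n}7.png",w["pixels"])
o=observe();print(o["ee_pos"],o["force"],o["joint_pos"])
crop(load("scene7"),140,210,220,300,6,"sc7");crop(load("side7"),265,230,385,320,6,"sd7")
E
```

```text
t: 9.45
ee_pos: [0.5734, -0.2985, 0.2076]
tool_rot: [-0.027, 1.0, -0.0, 0.0]
force: [-7.1, 2.0, 16.1]
gripper_width: 0.0241
t: 9.85
ee_pos: [0.5732, -0.2982, 0.2064]
tool_rot: [-0.027, 1.0, 0.0, -0.0]
force: [-0.0, 0.9, -0.4]
gripper_width: 0.0507
t: 10.55
ee_pos: [0.5742, -0.1689, 0.3673]
tool_rot: [-0.033, 0.999, 0.003, 0.001]
force: [1.0, 0.8, -0.4]
gripper_width: 0.055
[ 0.57324816 -0.17836584  0.36656755] [-0.38555038 -0.97302203 -0.78382742] [ 0.43167397  0.42820406 -0.22655418  1.72291174  0.11163588  1.00323284
  1.79112875]
```

View pics/sc7.png

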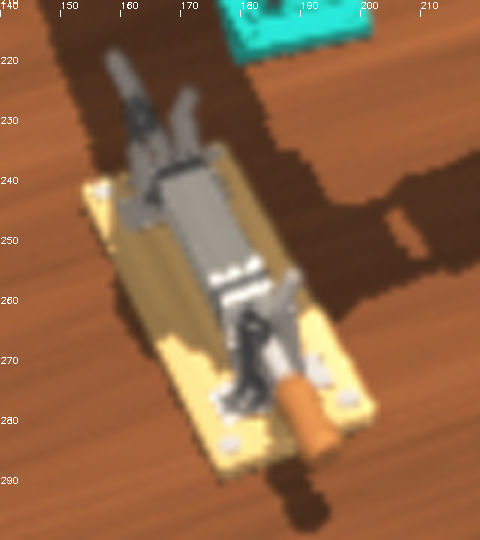

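View pics/sd7.png

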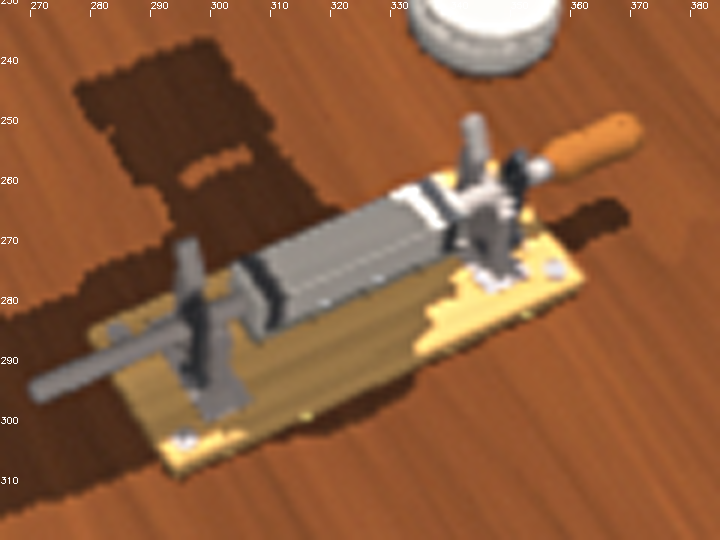

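View pics/wrist7.png

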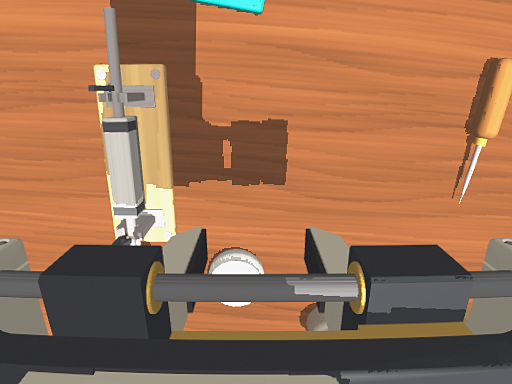

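Run:
```python
from h import *
np.set_printoptions(precision=4,suppress=True)
s=load("scene7");d=load("side7");s0=load("scene0");d0=load("side0")
a,ea=tri([(s,(158.5,219.5)),(d,(271,295.5))]);b,eb=tri([(s,(195,285)),(d,(370,251.5))])
print(a,ea,b,eb,"centre",a+(b-a)*145/289,np.linalg.norm(b-a))
def pan(*c): return np.hstack(c)
f=lambda i,x0,y0,x1,y1,k:cv2.resize(i["pixels"][y0:y1,x0:x1],None,fx=k,fy=k,interpolation=cv2.INTER_CUBIC)
top=pan(f(d0,330,240,370,290,8),f(d,330,240,370,290,8)); 
bot=pan(f(d0,280,260,320,305,8)[:200],f(d,280,260,320,305,8)[:200])
cv2.imwrite("pics/jaws.png",np.vstack([top[:390],bot[:200]]))
```

```text
[ 0.4295 -0.3079  0.0451] [np.float64(0.001076658200002161), np.float64(0.0010766582000020046)] [ 0.7153 -0.2895  0.0445] [np.float64(9.67898617244084e-05), np.float64(9.678986172439339e-05)] centre [ 0.5729 -0.2987  0.0448] 0.2863753662760371
```

View pics/jaws.png

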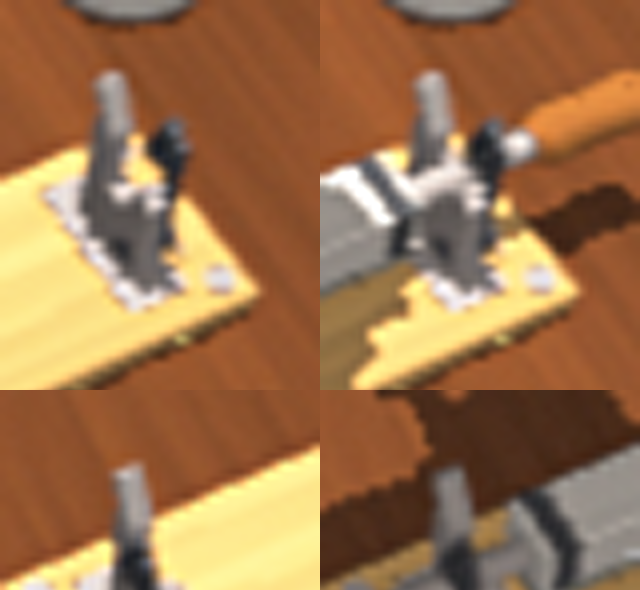

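The rod's centre triangulates to about 45 mm up, and both jaws sit where they did when empty. So the rod is home. Next is the plunger.

```bash
python3 -m inch '[[[7,0.4,3,1,-6],[7,0.4,4,1,-6],[7,0.4,4,0,-6],[7,0.4,4,0,-6],[7,0.4,4,0,-6],[7,0.4,4,0,-6],[7,0.4,4,0,-6],[7,0.4,4,0,-6],[7,0.4,4,0,-6],[7,0.4,4,0,-6],[7,0,1.2,0,-6],[7,0,0,0,-4.6],[7,0,0,0,0],[7,0,0,0,0],[7,0,0,0,0]]]'
python3 - <<'E'
from h import *
for n in ("wrist",):
    w=snapshot(n); pickle.dump(w,open(n+"8.pkl","wb")); cv2.imwrite(f"pics/{n}8.png",w["pixels"])
o=observe();print(o["ee_pos"],o["tool_rot"],o["joint_pos"],o["t"])
E
```

```text
t: 12.2
ee_pos: [0.6139, 0.222, 0.3865]
tool_rot: [0.556, 0.831, -0.0, 0.0]
force: [0.0, 0.2, 0.5]
gripper_width: 0.0703
[0.61373906 0.22233018 0.38661099] [ 5.55639955e-01  8.31422993e-01 -1.97026012e-04  9.35658131e-05] [-0.31236578  0.49000017 -0.1060361   1.56954925  0.05676856  1.08527309
 -0.03999716] 12.25
```

View pics/wrist8.png

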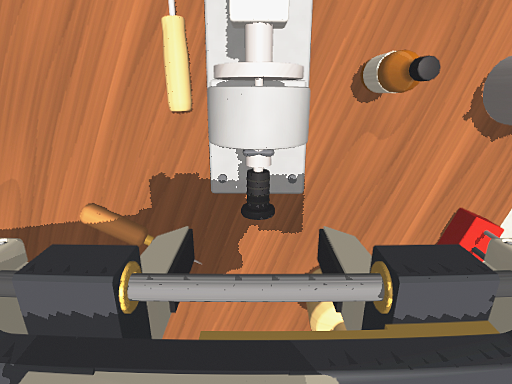

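Run:
```python
from h import *
w=load("wrist8");crop(w,195,50,320,230,4,"c8");im=cv2.imread("pics/c8.png");cv2.imwrite("pics/c8.png",im[160:])
```

```text
(no output)
```

View pics/c8.png

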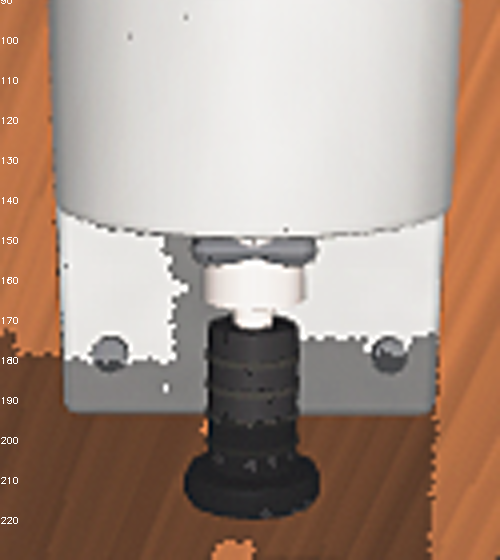

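Run:
```python
from h import *
np.set_printoptions(precision=4,suppress=True)
w=load("wrist8");s=load("scene0");d=load("side0")
xs=np.array([np.cos(np.radians(112.5)),np.sin(np.radians(112.5))])
a=plane(w,(258.3,169.5),.135);print("grip start top",a, "-> grip pt",a[:2]-xs*.016)
print("axis line",plane(w,(258.3,175),.126),plane(w,(258.1,210),.126))
b=plane(w,(258.7,166.3),.136);print("sleeve end top",b,"->",b[:2]-xs*.021)
h,e=tri([(w,(258,207)),(s,(346,187.5)),(d,(259,125.5))]);print("head tri",h,e)
c1,c2=plane(w,(211,192),.018),plane(w,(303.5,192),.018);v=c2-c1;print("base end",c1,c2,np.linalg.norm(v),np.degrees(np.arctan2(v[1],v[0])))
m=(c1+c2)/2;print("->grip",m[:2]+xs*.04)
l1,l2=plane(w,(206,0),.018),plane(w,(211,192),.018);v=l1-l2;print("left edge yaw",np.degrees(np.arctan2(v[1],v[0])))
```

```text
grip start top [0.606  0.2468 0.135 ] -> grip pt [0.6121 0.2321]
axis line [0.6087 0.2407 0.126 ] [0.62   0.2132 0.126 ]
sleeve end top [0.6052 0.2495 0.136 ] -> [0.6133 0.2301]
head tri [0.6196 0.2154 0.1294] [np.float64(0.001743287174518744), np.float64(0.0024843647026847387), np.float64(0.0026088313516695267)]
base end [0.5773 0.1743 0.018 ] [0.6774 0.2158 0.018 ] 0.10837967036456225 22.494163218457295
->grip [0.6121 0.232 ]
left edge yaw 111.75751138422426
```

```bash
python3 -m inch '[[[6,-0.1,0.6,-2,0],[6,0,0,-3,0],[6,0,0,-1,0],[6,0,0,0,0],[6,0,0,0,0],[6,0,0,0,0]]]'
python3 - <<'E'
from h import *
w=snapshot("wrist"); pickle.dump(w,open("wrist9.pkl","wb"));crop(w,180,100,340,260,4,"c9");
o=observe();print(o["ee_pos"],o["tool_rot"],o["t"])
E
```

```text
t: 12.85
ee_pos: [0.613, 0.2297, 0.3284]
tool_rot: [0.555, 0.832, 0.001, 0.001]
force: [-0.2, -0.9, 0.9]
gripper_width: 0.0601
[0.61291752 0.22978735 0.32835775] [5.55380512e-01 8.31595301e-01 1.08874980e-03 7.46187429e-04] 12.9
```

View pics/c9.png

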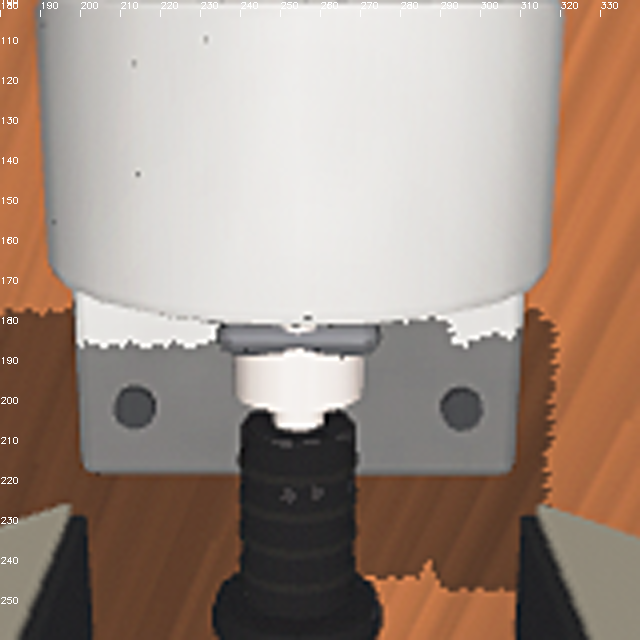

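Run:
```python
from h import *
np.set_printoptions(precision=4,suppress=True)
w=load("wrist9");w8=load("wrist8")
xs=np.array([np.cos(np.radians(112.4)),np.sin(np.radians(112.4))])
a=plane(w,(254.6,202.5),.135);print("grip start top",a, "-> grip pt",a[:2]-xs*.016)
print("axis line",plane(w,(254.6,210),.126),plane(w,(254.3,250),.126))
c1,c2=plane(w,(200.5,218),.018),plane(w,(308.5,218),.018);m=(c1+c2)/2;print("->grip",m[:2]+xs*.04,np.linalg.norm(c1-c2))
print("tri start",tri([(w,(254.6,202.5)),(w8,(258.3,169.5))]))
print("tri groove/head",tri([(w,(254.3,246)),(w8,(258.1,202.5))]))
print("width z",[np.linalg.norm(plane(w,(240.2,225),z)-plane(w,(268.9,225),z)) for z in (.126,.116,.136)])
print("fingers->", (np.array([.6129,.2298])))
```

```text
grip start top [0.6053 0.2487 0.135 ] -> grip pt [0.6114 0.2339]
axis line [0.6084 0.2411 0.126 ] [0.6189 0.2152 0.126 ]
->grip [0.6125 0.2312] 0.1083778527312671
tri start (array([0.6077, 0.243 , 0.1178]), [np.float64(6.0544777731654063e-05), np.float64(6.054477773157264e-05)])
tri groove/head (array([0.6162, 0.222 , 0.1344]), [np.float64(4.0211186027785195e-05), np.float64(4.021118602771178e-05)])
width z [np.float64(0.018176504186509138), np.float64(0.01917575603092296), np.float64(0.01717725234209543)]
fingers-> [0.6129 0.2298]
```

```bash
python3 -m inch '[[[6,-0.05,0.1,-1.4,0],[6,0,0,-1.5,0],[6,0,0,-1.4,0],[6,0,0,0,0],[6,0,0,0,0]]]'; python3 -m inch '[[[1,0,0,0,0],[1,0,0,0,0],[1,0,0,0,0],[1,0,0,0,0],[1,0,0,0,0],[1,0,0,0,0],[1,0,0,0,0],[1,0,0,0,0]]]'
```

```text
t: 13.4
ee_pos: [0.6114, 0.2306, 0.2825]
tool_rot: [0.555, 0.832, -0.001, -0.001]
force: [0.2, 0.3, 0.7]
gripper_width: 0.06
t: 14.2
ee_pos: [0.612, 0.2308, 0.2839]
tool_rot: [0.555, 0.832, 0.0, 0.0]
force: [2.0, -0.2, -0.9]
gripper_width: 0.0171
```

The opening of about 17–18 mm matches the 18 mm grip, so I pull along -x of the sharpener.

```bash
python3 -m inch '[[[1,0.08,-0.19,0,0],[1,0.08,-0.19,0,0],[1,0.08,-0.19,0,0],[1,0,0,0,0],[1,0,0,0,0]]]';python3 -m inch '[[[1,0.1,-0.24,0,0],[1,0.1,-0.24,0,0],[1,0,0,0,0],[1,0,0,0,0],[1,0,0,0,0]]]'
```

```text
t: 14.7
ee_pos: [0.6132, 0.2281, 0.2839]
tool_rot: [0.554, 0.832, 0.001, -0.001]
force: [-2.1, 6.9, -0.3]
gripper_width: 0.0169
t: 15.2
ee_pos: [0.6148, 0.2241, 0.2839]
tool_rot: [0.554, 0.833, 0.002, -0.002]
force: [-2.0, 8.3, -0.3]
gripper_width: 0.0169
```

```bash
python3 -m inch '[[[1,0.04,-0.09,0,0],[1,0.04,-0.1,0,0],[1,0,0,0,0],[1,0,0,0,0],[1,0,0,0,0]]]';python3 -m inch '[[[1,0.04,-0.09,0,0],[1,0,0,0,0],[1,0,0,0,0],[1,0,0,0,0]]]'
```

```text
t: 15.7
ee_pos: [0.6155, 0.2225, 0.2839]
tool_rot: [0.554, 0.833, 0.002, -0.002]
force: [-1.1, 8.7, -1.1]
gripper_width: 0.0171
t: 16.1
ee_pos: [0.6158, 0.2217, 0.2839]
tool_rot: [0.554, 0.833, 0.002, -0.002]
force: [-2.4, 8.8, -0.3]
gripper_width: 0.0171
```

```bash
python3 -m inch '[[[1,0.08,-0.19,0,0],[1,0.04,-0.1,0,0],[1,0,0,0,0],[1,0,0,0,0],[1,0,0,0,0]]]';python3 -m inch '[[[1,0.08,-0.18,0,0],[1,0,0,0,0],[1,0,0,0,0],[1,0,0,0,0]]]'
```

```text
t: 16.6
ee_pos: [0.6168, 0.2193, 0.2839]
tool_rot: [0.554, 0.833, 0.002, -0.002]
force: [-2.6, 9.3, -0.2]
gripper_width: 0.0172
t: 17.0
ee_pos: [0.6175, 0.2178, 0.2839]
tool_rot: [0.554, 0.833, 0.002, -0.003]
force: [-3.9, 10.1, 0.4]
gripper_width: 0.0167
```

```bash
python3 -m inch '[[[1,0.06,-0.14,0,0],[1,0,0,0,0],[1,0,0,0,0],[1,0,0,0,0]]]';python3 -m inch '[[[1,0.04,-0.09,0,0],[1,0,0,0,0],[1,0,0,0,0],[1,0,0,0,0]]]'
```

```text
t: 17.4
ee_pos: [0.6179, 0.2167, 0.2839]
tool_rot: [0.553, 0.833, 0.002, -0.003]
force: [-3.5, 10.7, -0.0]
gripper_width: 0.0171
t: 17.8
ee_pos: [0.618, 0.2166, 0.2839]
tool_rot: [0.553, 0.833, 0.002, -0.003]
force: [-4.8, 12.4, -0.1]
gripper_width: 0.0168
```

The motion has stalled and the pull passed 11 N, so the plunger is on its stop. Before handing in, I check in pictures that it is pulled back and that the rod hasn't moved.

```bash
python3 -m inch '[[[1,0.02,-0.04,0,0],[1,0,0,0,0],[1,0,0,0,0],[1,0,0,0,0],[1,0,0,0,0]]]'
python3 - <<'E'
from h import *
for n in ("wrist","scene","side"):
    w=snapshot(n); pickle.dump(w,open(n+"10.pkl","wb"))
o=observe();print(o["ee_pos"],o["force"],o["gripper_width"],o["t"],o["joint_pos"])
crop(load("wrist10"),180,120,340,270,4,"c10")
f=lambda i,x0,y0,x1,y1,k:cv2.resize(i["pixels"][y0:y1,x0:x1],None,fx=k,fy=k,interpolation=cv2.INTER_CUBIC)
cv2.imwrite("pics/rest10.png",np.hstack([f(load("scene10"),140,210,220,300,5),f(load("side10"),265,225,345,315,5)]))
cv2.imwrite("pics/scene10.png",load("scene10")["pixels"])
E
```

```text
t: 18.3
ee_pos: [0.618, 0.2165, 0.2839]
tool_rot: [0.553, 0.833, 0.002, -0.004]
force: [-4.6, 12.8, 0.5]
gripper_width: 0.017
[0.61804985 0.21652039 0.28391264] [-5.45929713 12.20309697  1.67359586] 0.01673665765624072 18.45 [-0.29957931  0.6051518  -0.10601172  1.63901532  0.06601803  0.90109483
 -0.0291438 ]
```

View pics/c10.png

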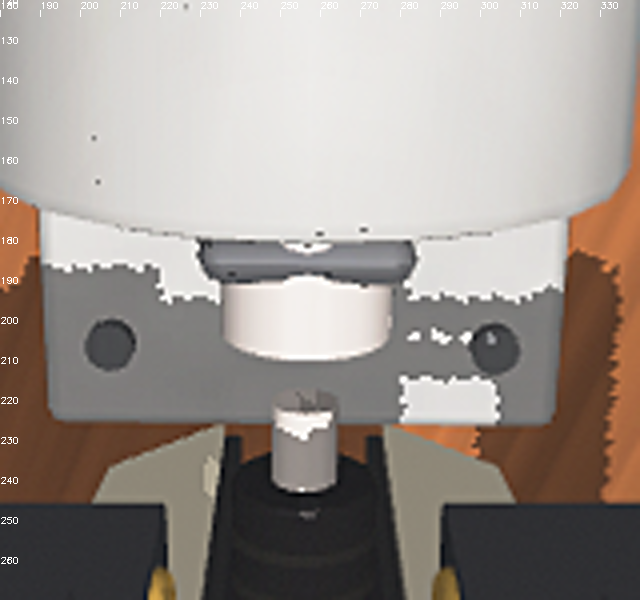

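View pics/rest10.png

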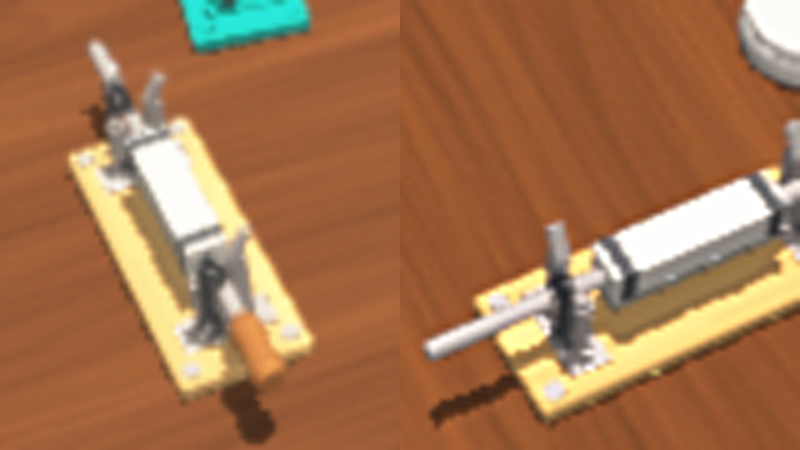

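View pics/scene10.png

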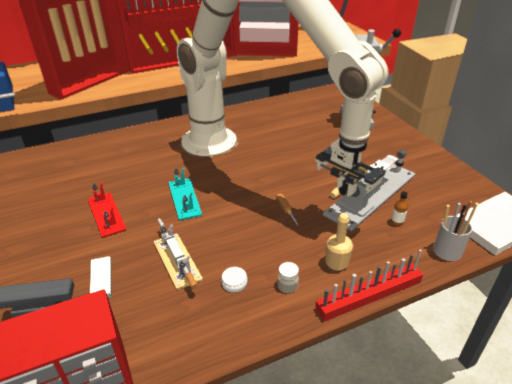

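The knob grip at about (257,250) in the wrist view now stands clear of the sleeve, with the stem showing between them. The rod, its jaws and the bystanders haven't changed. I'm handing in.

Run:
```python
from station import sign_off,observe
o=observe();print(o["ee_pos"],o["force"],o["gripper_width"])
print(sign_off())
```

```text
[0.61804985 0.21652039 0.28391264] [-5.45929713 12.20309697  1.67359586] 0.01673665765624072
the job is handed in; nothing more can be done
None
```

The honing rod is in its wooden rest and let go. I handed in at 18.5 s of the 56 s allowed, with the gripper still holding the plunger on its stop. No verdict was reported.

- **Rod:** I pressed it stone side down into both clips until it met the slot floor, with up to about 16 N of push back. After letting go, its centre measured 44.8 mm up, about 1–2 mm from the rest's centre line. Both jaws sat in the same place as when empty, judged by eye from the pictures. Later pictures showed the rod unmoved.
- **Plunger:** I gripped it by the knob (opening about 17 mm on the 18 mm grip) and pulled along the sharpener's -x. The motion stopped after about 15.4 mm of flange travel, which includes roughly 1 mm of arm tilt. The pull was then about 13 N, above the 11 N spring force at the stop. The wrist picture shows the stem exposed between sleeve and knob.
- **Rest of the bench:** The pictures show no bystander moved, and I never steered near the knife or its clamp. I did not measure the spindle angle separately.
- **Disagreements:** The outer cameras and the wrist camera differed by about 5–7 mm along the plunger axis and about 3 mm on the rest's sideways position. For the rest I lined the rod up on the board as seen in the wrist picture. For the plunger I used the closer wrist view.

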